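# Fit the missing peg of the bowl board

### The arm

A 6-joint arm with a two-finger parallel gripper is mounted at the origin on a cart in front of the work surface, level with it; the furniture and walls round the work are solid. World frame = base frame: x ahead of the robot, y to its left, z up, the work surface at z = 0. Lengths are in m, angles in rad, forces in N, time in s.
With the tool pointing down it reaches from about 0.375 to 0.925 m from the base axis. Payload 5.7 kg.
Tool frame: the origin (TCP) lies on the centre line of the jaws, within the pads' length; the fingertips stand 14 mm ahead of it and the grasp point (between the pads) lies 5 mm behind it (tip_reach is the distance from the TCP to the fingertips, in m); z points along the fingers, x is the direction in which the jaws open and shut, and the axes are right-handed (so a half turn about z gives the same grasp; the last joint's range is limited). The gripper opens to 88 mm and grips with 3 to 60 N. Pads are 20 mm wide; open, the fingers measure 115 mm over their backs; the gripper's body (75 mm by 178 mm) begins 61 mm behind the grasp point.
Start: joints at [-1.289, 0.359, 1.51, -0, 1.272, -0.115], TCP at [0.232, -0.553, 0.237] pointing down, gripper open.
Joint ranges: [-2.97, 2.97], [-1.01, 2.36], [0.21, 2.38], [-0.96, 4.11], [0.2, 2.71], [-2.98, 2.98]. Speed limits (rad/s): [2.39, 2.39, 3.14, 3.14, 3.14, 3.14].

### API

Orientations are given as a 3x3 rotation matrix whose columns are the frame's x, y, z axes.
In Python, from bench import state, read_camera, sign_off, boxes_of, tip_reach gives the robot as it stands.
- The arm moves only by the tool send_rows, never from a script. Its argument "motion" is a list of rows, each a list of 2 entries, a list of its own where there are three numbers: the shift along the tool's x, y, z in cm, then the turn, a rotation vector about the tool's x, y, z in degrees. A call has 1 to 12 rows; each row shifts and turns the commanded pose from where the row before left it, along the tool's axes as they then stand; what a row does not reach is not made up. A row lasts 1/10 s, in which the tool goes at most 50 mm and 8.59 degrees, less where a joint would pass 70% of its speed; a pose out of reach is approached as far as the arm can. A call with a gripper value outside its range is refused whole. "claw" is the opening in per cent of the stroke, from 0 (shut) to 100 (fully open), set as the call begins (left out, the last holds). The fingers move at their own pace and stop on an object; the grip force is fixed at half the most. Time passes only in rows, so rows that do not move let the fingers close. It gives the time, the measured TCP pose, the force and the opening at its end, in the units of the state.
- state(): the state, without advancing time (a new reading comes with each control period).
- read_camera(name): name is "scene" or "top"; returns a dict with "color" (400x640x3 uint8, red, green, blue), "fx", "fy", "cx", "cy" (pixels), "eye" and "orientation" of the camera in the world. Camera axes: x right, y down, z forward; pixel columns grow to the right and rows downward; lengths in m; the calibration is good to about 2 mm. A picture is of the moment at which its call begins. There is no depth.
- sign_off(): hands the job in, once; it reports no verdict.
Trained networks look in the newest picture that a camera, given by its name, has taken for a name from the list of things; names that differ only in an ending like _2 or _b are one class to them, and where a whole thing is asked for, a point or a joint stands for the part that bears it (a point fixed in the world has none). Each returns a list of dicts, best first, with "confidence" (0 to 1); they miss things now and then, are a little off and sometimes report something else, mostly with a low value. They report only what shows in the picture. A call takes as long as a camera call. They do not tell look-alikes from the thing itself.
- boxes_of(camera, target): "box" ([left, top, width, height] in pixels, round what is visible of it).
The state is a dict: "clock": time; "q": joint angles; "dq": joint speeds; "effort": joint torques, N m; "tool_pos": TCP position; "tcp_rot": TCP orientation; "contact_force": force on the tool from outside, world axes, zero at the start; "torque": the same for the moment, N m; "gripper_width": opening from 0.0 (shut) to 1.0 (fully open).
Only numpy, scipy, OpenCV 4.12 (cv2) and the standard library are available. Lean on these libraries where they do the work, as an engineer would, in place of code of your own. Each camera call takes 0.05 s, during which the arm holds its last target.

### The job

The peg board that keeps the bowls from sliding lacks one peg. Draw the spare wooden peg out of its dark stand, feel for the hole of the empty white shoe with its foot, sliding gently, and press it straight down until its collar lies flat on the shoe; then let go. A push of 1 to 2 kg is plenty; never let the peg bear on anything with more than 5 kg, and leave the bowl, mug, lemon and garlic where they are.

Things in the scene. Friction and masses are not known exactly. Their poses are not given: they have to be found in the camera images.
- peg_mid (a point): centre of the spare peg, half-way up (49.5 mm above its foot end). Turned medium-brown wood, 99 mm long, about 60 g, z up its length: foot (below) 16 mm diameter and 24 mm long with a sharp edge, then a collar 30 mm diameter and 5 mm thick, then a round shaft 20 mm diameter and 70 mm long, by which it is grasped (its top 49.5 mm above this point, the collar's upper face 20.5 mm below it). It starts upright with its collar resting on the stand
- peg_foot: lower part of the spare peg (foot and collar); origin at the centre of the foot's sharp-edged lower end, 24 mm below the underside of the collar; z up the peg
- stand_top (a point): centre of the top of the stand that holds the spare peg: dark wooden block 60 x 60 x 32 mm, fixed to the worktop, with one easy hole 20 mm in diameter and 28 mm deep. Origin at the hole's mouth, z up
- board_mid (a point): middle of the top of the peg board: pale wooden square 240 x 240 x 12 mm, fixed to the worktop. It has a white shoe near each corner, 84 mm from its middle along both board axes; three already hold pegs like the spare one, standing up to 120 mm above the worktop. One of the two shoes nearest the robot is empty. x and y run along the board's edges
- track_mid (a point): middle of the top of the steel slot plate (74 x 60 x 3 mm) under the empty shoe; axes as the board's, z up, 15 mm above the worktop. The shoe is screwed firmly onto it through slots, so the middle of the shoe and of its hole lies at an unknown place up to 4 mm from this point in x and up to 4 mm in y. The shoe's top is 30 mm above this point. With the peg home the foot's end is 6 mm above it
- bowl: pink ribbed bowl, 151 mm diameter, 50 mm high, loose in the middle of the board between the pegs; origin at the centre of its underside
- mug: white mug, 85 x 120 x 98 mm with handle, beyond the stand; origin under its centre
- lemon: yellow lemon, 71 x 53 x 51 mm, on the worktop at the right; origin under its centre
- garlic: garlic bulb, 53 mm wide and 52 mm high, on the worktop at the right; origin under its centre
- pad (a joint): friction pad in the hole of the empty shoe: 0 as found, grows as it is pushed down, 0.007 m with the peg home. The shoe is a white block 50 x 50 x 30 mm with a blind hole 18 mm in diameter, without chamfer, in the middle of its top. The foot runs in freely for 17 mm, then meets this stiff black pad, which yields to about 8 N, and stays down, over the last 7 mm, until the collar stops on the shoe
Things that resemble listed ones, but are neither listed nor needed, are in the scene too. Leave any blue or red look-alike of the part that bears peg_mid alone.

How it is judged:
On the way, in this order (a step that is already met when the one before it is completed fails the run):
1. the peg is drawn out of the stand (z of peg_foot in the frame of stand_top above 0.005 m), for 0.1 s.
2. the peg's foot is in the hole of the empty shoe (z of peg_foot in the frame of track_mid below 0.026 m and horizontal distance between peg_foot and track_mid below 0.011 m and angle between peg_foot's own z axis and vertical below 0.15 rad), for 0.1 s.
At the end, for the whole second after the job is handed in: the peg stands upright (within 0.06 rad) and at rest in the hole of the empty shoe (foot within 11 mm of track_mid), pressed home with its collar flat on the shoe (within 2 mm), and is let go (z of peg_foot in the frame of track_mid below 0.008 m and horizontal distance between peg_foot and track_mid below 0.011 m and angle between peg_foot's own z axis and vertical below 0.06 rad and linear speed of peg_foot below 0.01 m/s); the robot touches nothing.
It fails at once if the peg's foot or collar is pressed on anything with more than 50 N (contact force between peg_foot and anything else above 50 N).
It fails at once if the bowl is moved by more than 15 mm (distance of bowl from where it was at the start of the episode above 0.015 m).
It fails at once if the mug is moved by more than 15 mm (distance of mug from where it was at the start of the episode above 0.015 m).
It fails at once if the lemon is moved by more than 15 mm (distance of lemon from where it was at the start of the episode above 0.015 m).
It fails at once if the garlic is moved by more than 15 mm (distance of garlic from where it was at the start of the episode above 0.015 m).
It also fails if it takes over 72 s, if anything falls off the work surface, if the arm or the gripper's body presses on something with over 40 N, if the wrist force passes 120 N, or if a joint passes its speed limit or range.

## Working session

There is one attempt and no reset: what is moved stays moved. The work goes in short steps, Python scripts to look and compute and a tool call to move; the robot and the scene stay as the last step left them, time stands still between calls to the robot, and variables do not carry over. Pictures are saved under pics/ and viewed, and the job is handed in when it is done.

Besides the shell and the picture viewer there is one more tool, called after ">>>" by a JSON object that holds its "api" and its "payload", one argument or row to a line. send_rows: Moves the arm, as the interface text tells. Its arguments: {"type":"object","properties":{"motion":{"type":"array"},"claw":{"type":"number"}},"required":["motion"]}

```bash
mkdir -p pics; ls; python3 - <<'E'
from bench import *
import cv2,numpy as np
s=state();print(s)
for n in("scene","top"):
    c=read_camera(n);cv2.imwrite(f"pics/{n}0.png",c["color"][:,:,::-1]);print({k:(v if k!="color" else 0) for k,v in c.items()})
    for t in("peg_mid","peg_foot","stand_top","board_mid","track_mid","pad","bowl","mug"):
        print(n,t,[(b["box"],round(b["confidence"],2)) for b in boxes_of(n,t)[:5]])
print(tip_reach)
E
```

```text
pics
{'clock': 0.0, 'q': array([-1.28912578e+00,  3.59519498e-01,  1.51140626e+00,  4.77362037e-06,
        1.27248631e+00, -1.15118781e-01]), 'dq': array([ 1.04565981e-03, -2.36137502e-03,  6.81508101e-05,  4.92201417e-04,
       -2.27020031e-03, -7.50102298e-05]), 'effort': array([ 1.58529936e-03, -5.15364933e+01, -2.70722115e+01,  6.75264769e-02,
        3.45603225e-02, -1.31777788e-04]), 'tool_pos': array([ 0.23167805, -0.55276332,  0.23581089]), 'tcp_rot': array([[ 3.86457361e-01, -9.22307138e-01, -5.01342738e-04],
       [-9.22305504e-01, -3.86457627e-01,  1.74898376e-03],
       [-1.80684793e-03, -2.13516482e-04, -9.99998345e-01]]), 'contact_force': array([-0.45837684, -0.61383981, -0.36501419]), 'torque': array([ 0.02178964,  0.01154676, -0.01816347]), 'gripper_width': 1.0003803953173585}
{'color': 0, 'fx': 425.66101506135055, 'fy': 425.66101506135055, 'cx': 316.3571894483045, 'cy': 192.93694648345326, 'eye': array([ 0.07576217, -0.86846543,  0.91199411]), 'orientation': array([[ 0.86877446, -0.32479142,  0.3738201 ],
       [-0.49488265, -0.59678549,  0.63161558],
       [ 0
[... 543 characters left out ...]
e-02, -9.82429174e-01,  1.84891528e-01],
       [-9.99675743e-01, -2.51298981e-02,  4.11071067e-03],
       [ 6.07823170e-04, -1.84936221e-01, -9.82750337e-01]])}
top peg_mid [([359.3, 236.7, 11.7, 11.6], 0.71), ([362.4, 195.7, 14.4, 20.3], 0.58), ([397.2, 195.8, 15.6, 12.4], 0.46)]
top peg_foot [([439.2, 237.2, 21.9, 25.9], 0.7), ([364.4, 202.5, 12.7, 12.5], 0.63), ([399.9, 198.9, 2.4, 6.8], 0.47)]
top stand_top [([355.4, 194.3, 26.6, 27.6], 0.78)]
top board_mid [([224.5, 129.1, 108.2, 107.7], 0.8)]
top track_mid [([303.2, 192.4, 29.3, 29.5], 0.63)]
top pad [([248.9, 150.5, 62.3, 55.3], 0.55), ([438.6, 238.3, 21.5, 23.0], 0.54)]
top bowl []
top mug [([354.2, 124.0, 47.8, 40.0], 0.72)]
0.014
```

View pics/scene0.png

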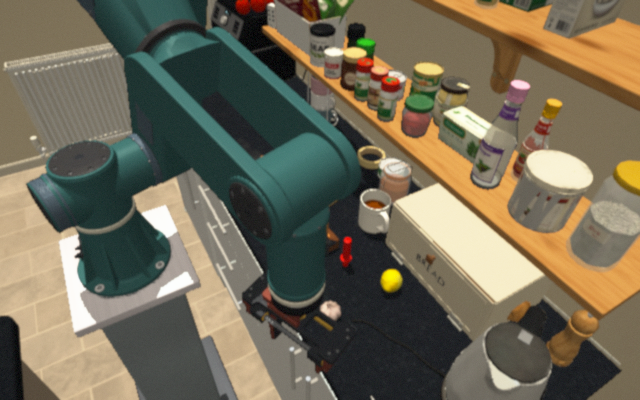

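View pics/top0.png

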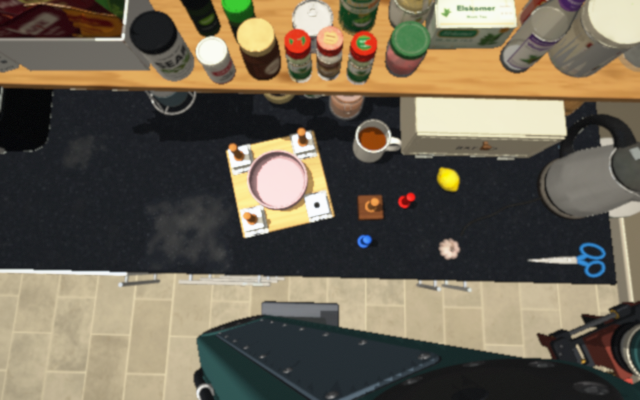

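```bash
python3 - <<'E'
import cv2
a=cv2.imread("pics/top0.png")[110:260,210:450];cv2.imwrite("pics/top0z.png",cv2.resize(a,None,fx=3.3,fy=3.3,interpolation=cv2.INTER_CUBIC))
a=cv2.imread("pics/scene0.png")[180:320,250:450];cv2.imwrite("pics/scene0z.png",cv2.resize(a,None,fx=4,fy=4,interpolation=cv2.INTER_CUBIC))
E
```

```text
(no output)
```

View pics/top0z.png

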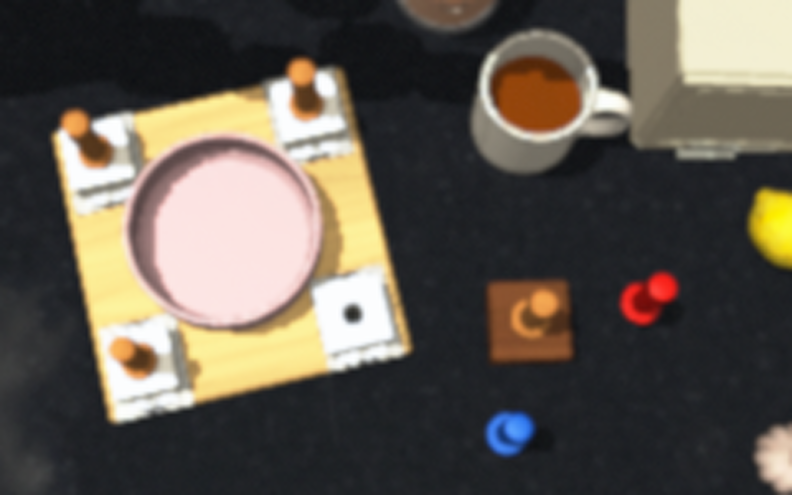

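View pics/scene0z.png

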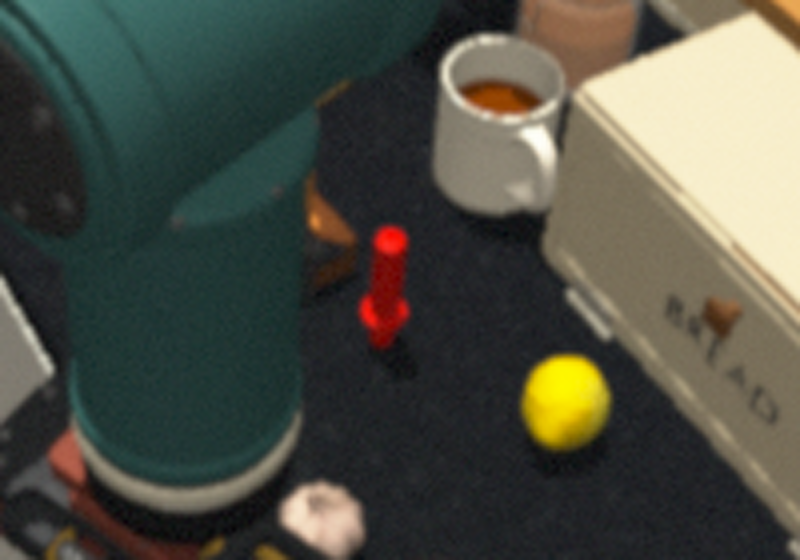

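The top view (zoomed ×3.3) shows the empty shoe's hole at about (317,205), the stand with the brown peg at about (372,206) with its top at (375,202), and red and blue look-alikes beside it. Next I'll measure these positions precisely.

```bash
cat > h.py <<'E'
import numpy as np,cv2
from bench import *
def ray(c,u,v,z):
    d=c["orientation"]@np.array([(u-c["cx"])/c["fx"],(v-c["cy"])/c["fy"],1]);e=np.array(c["eye"])
    return e+d*(z-e[2])/d[2]
def proj(c,p):
    q=c["orientation"].T@(np.array(p)-c["eye"]);return np.array([c["cx"]+c["fx"]*q[0]/q[2],c["cy"]+c["fy"]*q[1]/q[2]])
E
python3 - <<'E'
from h import *
c=read_camera("top");im=c["color"].astype(int)
g=im.sum(2)
# hole
sub=g[196:214,308:326];w=np.clip(450-sub,0,None).astype(float)
# restrict to inner
yy,xx=np.mgrid[196:214,308:326]
m=(abs(xx-317)<5)&(abs(yy-205)<5);w=w*m
u,v=(w*xx).sum()/w.sum(),(w*yy).sum()/w.sum();print("hole",u,v,ray(c,u,v,.045))
for y in range(197,214):print(g[y,306:330])
print()
for y in range(190,224):print(' '.join('%3d'%k for k in im[y,352:388,0]))
E
```

```text
hole 316.41513944223107 204.65338645418328 [ 0.48992989 -0.07366482  0.045     ]
[709 735 751 757 759 759 759 759 759 759 759 759 759 759 759 759 759 759
 754 688 506 451 515 440]
[752 756 759 759 759 759 759 759 759 759 759 759 759 759 759 759 759 759
 755 708 544 453 496 456]
[754 759 759 759 759 759 759 759 759 759 759 759 759 759 759 759 759 759
 756 723 583 457 452 466]
[747 759 759 759 759 759 759 759 759 756 752 752 755 759 759 759 759 759
 758 740 635 477 446 485]
[741 758 759 759 759 759 759 756 748 726 697 687 723 750 759 759 759 759
 759 752 682 510 441 474]
[743 759 759 759 759 759 759 746 684 550 455 446 559 708 752 759 759 759
 759 755 708 547 440 435]
[749 759 759 759 759 759 756 713 533 333 237 239 360 595 736 756 759 759
 759 756 723 587 458 442]
[745 757 759 759 759 759 754 681 422 212 150 163 246 480 711 755 759 759
 759 758 740 638 481 452]
[736 755 759 759 759 759 754 681 416 192 137 152 215 447 701 755 759 759
 759 759 752 684 511 457]
[728 755 759 759 759 759 756 716 517 279 187 210 286 510 721 756 759 759
 759 759 755 708 551 475]
[726 751 757 759 759 759 759 
[... 4860 characters left out ...]
  37  53  71  82  86  86  84  80  76  75  75  76  73  70  68  67  67  65  66  67  65  62  60  59  56  47  35  28  30  31  34
 31  31  30  30  30  33  40  48  51  51  50  49  46  44  43  44  44  41  38  37  36  37  37  37  37  35  35  36  37  34  32  31  30  31  33  33
 32  31  31  31  29  30  33  35  35  35  33  33  33  32  32  34  34  32  32  32  32  30  31  31  32  32  31  31  32  31  31  32  30  31  31  33
 30  31  30  31  30  30  30  31  31  32  30  30  32  31  32  34  35  33  31  30  32  31  30  31  30  30  30  30  31  31  30  30  30  29  30  32
 30  33  32  32  31  29  28  30  30  30  31  31  31  31  32  34  33  32  33  32  31  33  30  31  30  30  30  29  30  30  30  30  30  29  31  33
```

```bash
python3 - <<'E'
from h import *
c=read_camera("top");im=c["color"].astype(int);g=im.sum(2)
print("pegtop",ray(c,374.4,201.4,.107))
u,v=316.415,204.653
for z in(.045,.028):print("hole",z,ray(c,u,v,z))
# stand
m=((im[:,:,0]>80)&(im[:,:,0]-im[:,:,2]>25)).astype(np.uint8);m2=np.zeros_like(m);m2[188:226,350:388]=m[188:226,350:388]
ct=max(cv2.findContours(m2,0,cv2.CHAIN_APPROX_NONE)[0],key=cv2.contourArea);r=cv2.minAreaRect(ct);print("stand",r,ray(c,*r[0],.032))
# shoe
for th in(690,730,750):
    m=np.zeros(g.shape,np.uint8);m[185:225,300:335]=(g[185:225,300:335]>th)
    ct=max(cv2.findContours(m,0,cv2.CHAIN_APPROX_NONE)[0],key=cv2.contourArea);r=cv2.minAreaRect(ct);print("shoe",th,r,ray(c,*r[0],.045))
# board
m=np.zeros(g.shape,np.uint8);m[115:250,215:345]=(im[115:250,215:345].sum(2)>300)
ct=max(cv2.findContours(m,0,cv2.CHAIN_APPROX_NONE)[0],key=cv2.contourArea);r=cv2.minAreaRect(ct);print("board",r,ray(c,*r[0],.012))
print(cv2.boxPoints(r))
for z in range(4):pass
for q in cv2.boxPoints(r):print(ray(c,*q,.012))
# red/blue/garlic/mug
for n,(u,v) in dict(red=(406,203),blue=(363,242),mug=(371,150),lemon=(448,180)).items():print(n,ray(c,u,v,0))
E
```

```text
pegtop [ 0.49127847 -0.21047054  0.107     ]
hole 0.045 [ 0.48993087 -0.07366445  0.045     ]
hole 0.028 [ 0.49264114 -0.0734952   0.028     ]
stand ((369.8190612792969, 206.56214904785156), (24.12450408935547, 23.861709594726562), 86.98721313476562) [ 0.49055838 -0.20967085  0.032     ]
shoe 690 ((316.3529357910156, 203.41177368164062), (21.828205108642578, 22.313274383544922), 75.96376037597656) [ 0.49308762 -0.07342407  0.045     ]
shoe 730 ((316.2353210449219, 203.9412078857422), (19.887920379638672, 20.372989654541016), 75.96376037597656) [ 0.4917314  -0.07316426  0.045     ]
shoe 750 ((316.0294189453125, 204.11767578125), (18.675243377685547, 18.91777801513672), 75.96376037597656) [ 0.49126879 -0.07265847  0.045     ]
board ((278.2696838378906, 181.66851806640625), (95.11558532714844, 93.91632080078125), 77.00537872314453) [0.55386574 0.02870181 0.012     ]
[[221.82024 145.88762]
 [313.33148 124.76964]
 [334.71912 217.44942]
 [243.20789 238.5674 ]]
[0.64812813 0.18442113 0.012     ]
[ 0.71407455 -0.05914133  0.012     ]
[ 0.46290386 -0.121565    0.012     ]
[0.40254829 0.11166984 0.012     ]
red [ 0.50755631 -0.30933884  0.        ]
blue [ 0.4023899  -0.19633312  0.        ]
mug [ 0.65069645 -0.21703947  0.        ]
lemon [ 0.57264836 -0.42246187  0.        ]
```

>>> {"api": "send_rows", "payload": {
  "motion": [
    [[0, 0, 0], [0, 0, 7.58]],
    [[0, 0, 0], [0, 0, 7.58]],
    [[0, 0, 0], [0, 0, 7.57]],
    [[0, 0, 0], [0, 0, 0]],
    [[-4.2, -3.2, 0], [0, 0, 0]],
    [[-4.2, -3.2, 0], [0, 0, 0]],
    [[-4.2, -3.2, 0], [0, 0, 0]],
    [[-4.2, -3.2, 0], [0, 0, 0]],
    [[-4.2, -3.2, 0], [0, 0, 0]],
    [[-4.2, -3.2, 0], [0, 0, 0]],
    [[-4.2, -3.2, 0], [0, 0, 0]],
    [[0, 0, 0], [0, 0, 0]]
  ],
  "claw": 60
}}

```text
clock: 2.2
tool_pos: [0.4468, -0.2701, 0.2368]
tcp_rot: [[0.01, -1.0, 0.001], [-1.0, -0.01, 0.002], [-0.002, -0.001, -1.0]]
contact_force: [-0.2, -0.9, 0.4]
gripper_width: 0.601
```

>>> {"api": "send_rows", "payload": {
  "motion": [
    [[0, 0, 0], [0, 0, 0.57]],
    [[-3, -2.2, 0], [0, 0, 0]],
    [[-3, -2.2, 0], [0, 0, 0]],
    [[0, 0, 0], [0, 0, 0]],
    [[0, 0, 0], [0, 0, 0]]
  ]
}}

```text
clock: 2.7
tool_pos: [0.4881, -0.2165, 0.2366]
tcp_rot: [[-0.009, -1.0, -0.001], [-1.0, 0.009, -0.001], [0.001, 0.001, -1.0]]
contact_force: [-0.6, -0.2, -0.5]
gripper_width: 0.603
```

```bash
python3 - <<'E'
from h import *
s=state();print(s["clock"],s["tool_pos"],s["tcp_rot"],s["contact_force"])
c=read_camera("scene");cv2.imwrite("pics/s1.png",c["color"][:,:,::-1]);
c=read_camera("top");cv2.imwrite("pics/t1.png",c["color"][:,:,::-1])
E
```

```text
2.7 [ 0.48809372 -0.21649469  0.23657825] [[-8.88646793e-03 -9.99960373e-01 -5.32283571e-04]
 [-9.99960338e-01  8.88678154e-03 -5.89744691e-04]
 [ 5.94451609e-04  5.27021712e-04 -9.99999684e-01]] [-0.64203873 -0.21072539 -0.52395834]
```

View pics/s1.png

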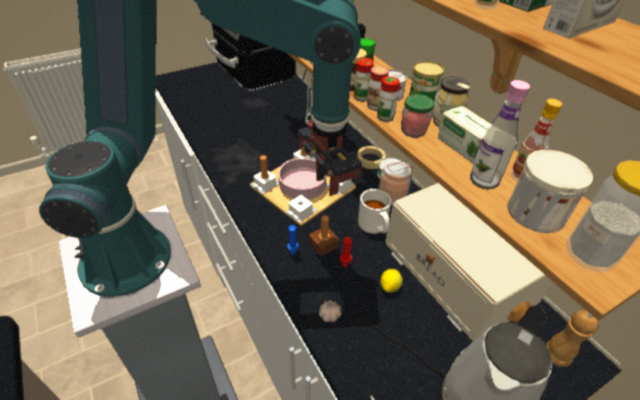

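View pics/t1.png

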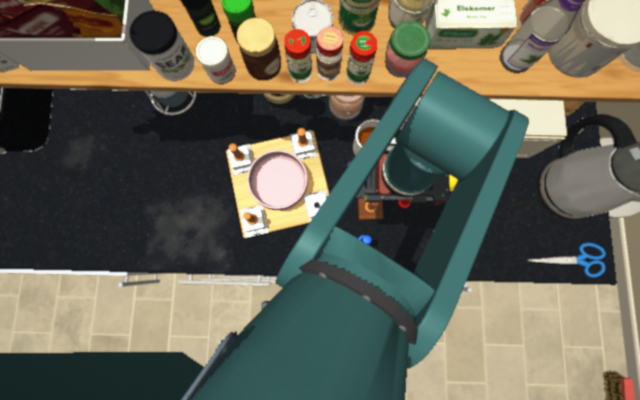

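The scene camera now sees the stand and peg at (323,235) and the empty shoe at (300,206). I'll use it as a cross-check.

```bash
python3 - <<'E'
from h import *
c=read_camera("scene");im=c["color"]
print("peg top expected",proj(c,(.491,-.2103,.107)),"collar top",proj(c,(.491,-.2103,.037)),"hole",proj(c,(.4915,-.0732,.045)))
a=im[185:265,270:350,::-1].copy()
a=cv2.resize(a,None,fx=8,fy=8,interpolation=cv2.INTER_CUBIC)
def mk(p):
    q=(proj(c,p)-[270,185]+.5)*8;cv2.circle(a,tuple(int(x) for x in q),3,(0,255,0),-1)
for t in np.linspace(0,6.28,24):
    mk((.491+.01*np.cos(t),-.2103+.01*np.sin(t),.107)); mk((.4915+.009*np.cos(t),-.0732+.009*np.sin(t),.045))
    mk((.491+.015*np.cos(t),-.2103+.015*np.sin(t),.037))
cv2.imwrite("pics/s1z.png",a[:600])
E
```

```text
peg top expected [324.19719892 216.92910432] collar top [323.41838038 234.71240402] hole [299.98722654 201.98823915]
```

View pics/s1z.png

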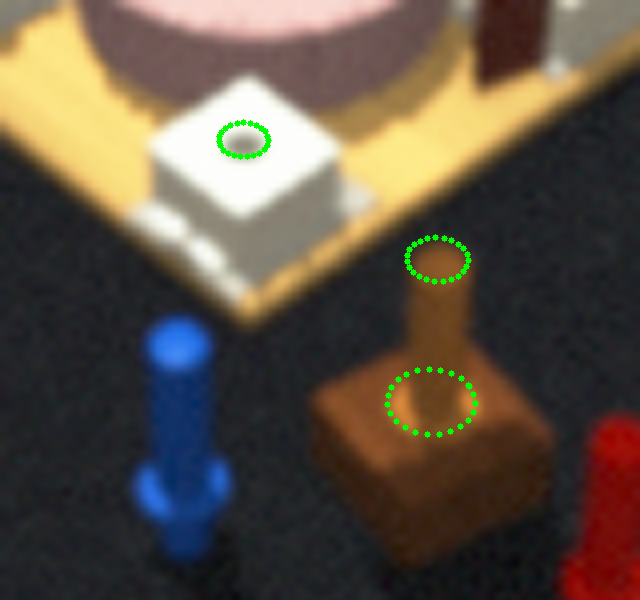

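>>> {"api": "send_rows", "payload": {
  "motion": [
    [[-0.6, -0.3, 3], [0, 0, -0.5]],
    [[0, 0, 4], [0, 0, 0]],
    [[0, 0, 3.6], [0, 0, 0]],
    [[0, 0, 0], [0, 0, 0]],
    [[0, 0, 0], [0, 0, 0]]
  ]
}}

```text
clock: 3.35
tool_pos: [0.491, -0.2101, 0.1308]
tcp_rot: [[-0.002, -1.0, -0.001], [-1.0, 0.002, 0.001], [-0.001, 0.001, -1.0]]
contact_force: [0.6, -0.3, 0.3]
gripper_width: 0.605
```

```bash
python3 - <<'E'
from h import *
s=state();print(s["clock"],s["tool_pos"],s["tcp_rot"],s["contact_force"])
E
```

```text
3.35 [ 0.49100455 -0.21014533  0.13080342] [[-2.32895811e-03 -9.99996464e-01 -1.28370199e-03]
 [-9.99997056e-01  2.32808098e-03  6.84353291e-04]
 [-6.81362309e-04  1.28529204e-03 -9.99998942e-01]] [ 0.58744614 -0.28390991  0.32935626]
```

Moves land accurately, so I'll descend and close.

>>> {"api": "send_rows", "payload": {
  "motion": [
    [[0, 0, 1.6], [0, 0, 0]],
    [[0, 0, 1.6], [0, 0, 0]],
    [[0, 0, 1.6], [0, 0, 0]],
    [[0, 0, 0], [0, 0, 0]],
    [[0, 0, 0], [0, 0, 0]]
  ]
}}

```text
clock: 3.85
tool_pos: [0.4927, -0.2104, 0.0844]
tcp_rot: [[-0.001, -1.0, 0.002], [-1.0, 0.001, -0.001], [0.001, -0.002, -1.0]]
contact_force: [0.6, 0.1, -0.3]
gripper_width: 0.598
```

>>> {"api": "send_rows", "payload": {
  "motion": [
    [[0, 0, 0], [0, 0, 0]],
    [[0, 0, 0], [0, 0, 0]],
    [[0, 0, 0], [0, 0, 0]],
    [[0, 0, 0], [0, 0, 0]],
    [[0, 0, 0], [0, 0, 0]],
    [[0, 0, 0], [0, 0, 0]],
    [[0, 0, 0], [0, 0, 0]],
    [[0, 0, 0], [0, 0, 0]]
  ],
  "claw": 0
}}

```text
clock: 4.65
tool_pos: [0.4917, -0.2094, 0.0828]
tcp_rot: [[-0.001, -1.0, 0.0], [-1.0, 0.001, 0.0], [-0.0, -0.0, -1.0]]
contact_force: [0.0, 0.4, 2.3]
gripper_width: 0.223
```

>>> {"api": "send_rows", "payload": {
  "motion": [
    [[0, 0, -0.5], [0, 0, 0]],
    [[0, 0, -1.5], [0, 0, 0]],
    [[0, 0, -2], [0, 0, 0]],
    [[0, 0, -2], [0, 0, 0]],
    [[0, 0, -2], [0, 0, 0]],
    [[0, 0, -2], [0, 0, 0]],
    [[0, 0, 0], [0, 0, 0]],
    [[0, 0, 0], [0, 0, 0]]
  ]
}}

```text
clock: 5.45
tool_pos: [0.4916, -0.2094, 0.1826]
tcp_rot: [[-0.001, -1.0, 0.001], [-1.0, 0.001, -0.0], [0.0, -0.001, -1.0]]
contact_force: [0.8, -0.1, -1.2]
gripper_width: 0.222
```

```bash
python3 - <<'E'
from h import *
s=state();print(s["clock"],s["tool_pos"],s["contact_force"],s["torque"],s["gripper_width"])
c=read_camera("scene");im=c["color"]
a=cv2.resize(im[150:270,260:380,::-1],None,fx=5,fy=5,interpolation=cv2.INTER_CUBIC);p=s["tool_pos"]
def mk(p):
    q=(proj(c,p)-[260,150]+.5)*5;cv2.circle(a,tuple(int(x) for x in q),2,(0,255,0),-1)
for t in np.linspace(0,6.28,24):
    mk(p+[.015*np.cos(t),.015*np.sin(t),.037-.083]); mk(p+[.008*np.cos(t),.008*np.sin(t),-.075])
cv2.imwrite("pics/s2z.png",a)
E
```

```text
5.45 [ 0.49160919 -0.20942601  0.18261036] [ 0.79089706 -0.08908281 -1.1682255 ] [ 0.05080868 -0.04093834  0.00609979] 0.22167372612175118
```

View pics/s2z.png

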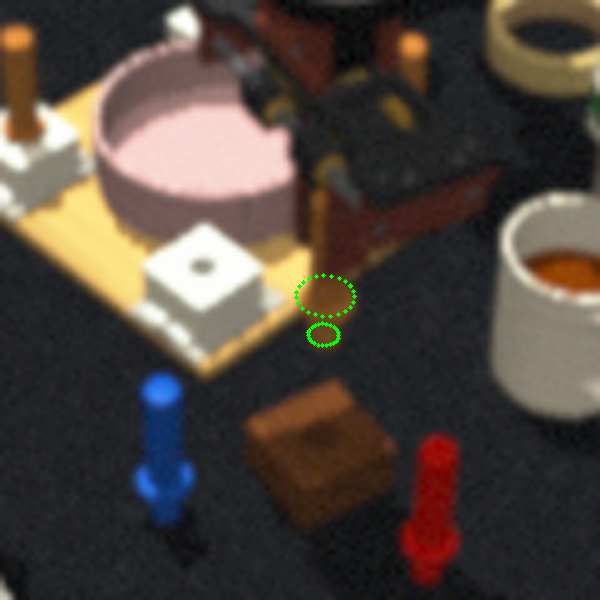

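```bash
python3 - <<'E'
from h import *
c=read_camera("scene")
for v in(202.2,202.5,202.9):print(ray(c,300.2,v,.045))
g=c["color"].astype(int).sum(2)
m=np.zeros(g.shape,np.uint8);m[190:216,285:318]=g[190:216,285:318]>690
for y in range(192,216):print(' '.join('%3d'%k for k in g[y,286:316]))
E
```

```text
[ 0.49162704 -0.07428504  0.045     ]
[ 0.49103322 -0.07539846  0.045     ]
[ 0.49024284 -0.07688044  0.045     ]
279 281 295 286 286 304 289 283 288 297 301 290 285 291 289 292 287 288 296 289 285 286 277 272 284 279 283 286 287 277
289 286 285 294 291 283 288 296 297 289 288 285 291 302 309 311 300 299 291 282 291 282 271 271 283 291 289 281 284 280
297 289 287 286 292 295 292 289 296 291 297 299 317 383 443 452 376 318 298 294 289 291 284 275 282 287 292 286 282 276
328 298 284 282 287 292 296 295 290 299 304 337 439 594 680 675 567 414 327 295 293 293 280 276 284 288 281 283 277 275
365 334 311 295 293 297 289 285 300 322 389 489 631 726 751 748 719 614 446 339 296 286 289 287 275 282 279 282 281 288
414 367 350 334 318 306 295 300 333 436 587 697 737 754 758 758 754 730 641 492 377 301 285 287 273 281 282 298 317 336
483 433 414 377 359 346 353 415 506 633 726 752 757 758 759 759 759 754 739 691 563 408 316 294 295 304 302 331 347 376
569 551 516 424 397 438 521 630 705 740 754 759 759 759 758 758 759 758 756 751 720 624 479 374 342 341 342 360 369 384
607 609 587 501 520 635 70
[... 1193 characters left out ...]
 444 409 396 401 413 491 619 709 742 746 725 672 569 447 390 377 380 379 381 384 415 506 615 643 626
608 656 694 712 689 592 499 429 393 403 404 465 562 647 666 578 478 419 388 378 374 381 378 375 374 401 468 542 592 577
515 610 672 722 738 720 665 508 413 397 397 399 431 466 481 430 388 379 379 380 381 376 376 376 376 381 408 481 564 552
354 458 560 662 714 737 719 587 459 418 401 397 397 397 396 380 377 376 382 373 378 380 383 376 375 371 391 468 552 517
231 316 412 519 598 670 673 610 561 526 446 413 395 388 378 382 374 375 384 372 375 378 372 376 386 406 434 474 487 411
150 203 273 359 430 470 540 628 689 686 585 466 414 395 385 377 371 380 375 372 374 376 374 401 435 474 459 418 367 287
```

>>> {"api": "send_rows", "payload": {
  "motion": [
    [[-2, 0, 0], [0, 0, 0]],
    [[-3, 0, 0], [0, 0, 0]],
    [[-3, 0, 0], [0, 0, 0]],
    [[-3, 0, 0], [0, 0, 0]],
    [[-2.5, 0.05, 0], [0, 0, 0]],
    [[0, 0, 2], [0, 0, 0]],
    [[0, 0, 2], [0, 0, 0]],
    [[0, 0, 1.2], [0, 0, 0]],
    [[0, 0, 0], [0, 0, 0]],
    [[0, 0, 0], [0, 0, 0]],
    [[0, 0, 0], [0, 0, 0]]
  ]
}}

```text
clock: 6.65
tool_pos: [0.4918, -0.0748, 0.1312]
tcp_rot: [[-0.002, -1.0, 0.001], [-1.0, 0.002, -0.0], [0.0, -0.001, -1.0]]
contact_force: [-0.9, 0.6, -0.2]
gripper_width: 0.221
```

```bash
python3 - <<'E'
from h import *
s=state();print(s["clock"],s["tool_pos"],s["tcp_rot"],s["contact_force"],s["torque"],s["gripper_width"])
c=read_camera("scene");im=c["color"]
a=cv2.resize(im[160:240,260:340,::-1],None,fx=7,fy=7,interpolation=cv2.INTER_CUBIC);p=s["tool_pos"]
cv2.imwrite("pics/s3z.png",a)
c=read_camera("top");cv2.imwrite("pics/t3z.png",cv2.resize(c["color"][150:250,260:380,::-1],None,fx=5,fy=5))
E
```

```text
6.65 [ 0.49178877 -0.07476733  0.13118962] [[-1.55220534e-03 -9.99998393e-01  8.97556517e-04]
 [-9.99998780e-01  1.55204657e-03 -1.77568630e-04]
 [ 1.76175295e-04 -8.97831045e-04 -9.99999581e-01]] [-0.86719408  0.60566954 -0.15943725] [ 0.03796422 -0.01138933  0.01285218] 0.22055410443588466
```

View pics/s3z.png

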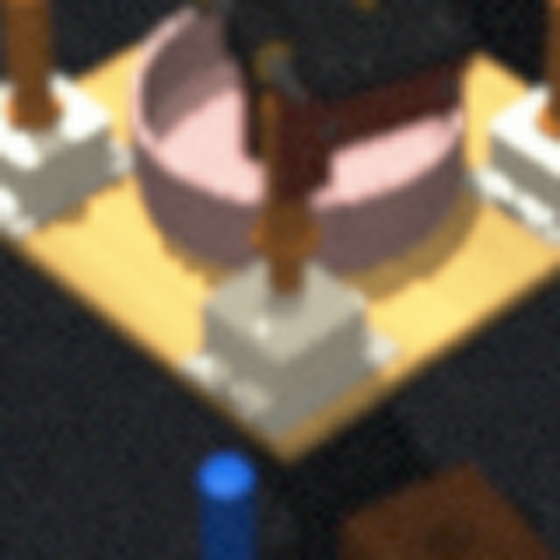

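View pics/t3z.png

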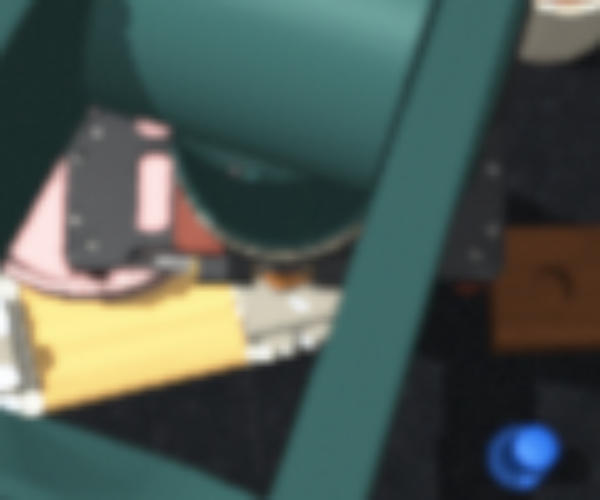

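>>> {"api": "send_rows", "payload": {
  "motion": [
    [[0, 0, 0.3], [0, 0, 0]],
    [[0, 0, 0.3], [0, 0, 0]],
    [[0, 0, 0.3], [0, 0, 0]],
    [[0, 0, 0], [0, 0, 0]],
    [[0, 0, 0], [0, 0, 0]]
  ]
}}

```text
clock: 7.25
tool_pos: [0.4911, -0.0744, 0.1215]
tcp_rot: [[-0.001, -1.0, -0.0], [-1.0, 0.001, 0.0], [-0.0, 0.0, -1.0]]
contact_force: [-0.4, 0.3, -0.1]
gripper_width: 0.22
```

>>> {"api": "send_rows", "payload": {
  "motion": [
    [[0, 0, 0.05], [0, 0, 0]],
    [[0, 0, 0.05], [0, 0, 0]],
    [[0, 0, 0], [0, 0, 0]]
  ]
}}

```text
clock: 7.55
tool_pos: [0.4913, -0.0744, 0.1207]
tcp_rot: [[-0.001, -1.0, 0.0], [-1.0, 0.001, 0.0], [-0.0, -0.0, -1.0]]
contact_force: [0.1, -0.6, -0.4]
gripper_width: 0.223
```

>>> {"api": "send_rows", "payload": {
  "motion": [
    [[0, 0, 0.05], [0, 0, 0]],
    [[0, 0, 0.05], [0, 0, 0]],
    [[0, 0, 0], [0, 0, 0]]
  ]
}}

```text
clock: 7.85
tool_pos: [0.4912, -0.0744, 0.1196]
tcp_rot: [[-0.001, -1.0, -0.0], [-1.0, 0.001, 0.0], [-0.0, 0.0, -1.0]]
contact_force: [-0.1, 0.0, -0.4]
gripper_width: 0.223
```

>>> {"api": "send_rows", "payload": {
  "motion": [
    [[0, 0, 0.05], [0, 0, 0]],
    [[0, 0, 0.05], [0, 0, 0]],
    [[0, 0, 0], [0, 0, 0]]
  ]
}}

```text
clock: 8.15
tool_pos: [0.4912, -0.0744, 0.1186]
tcp_rot: [[-0.001, -1.0, -0.0], [-1.0, 0.001, 0.0], [-0.0, 0.0, -1.0]]
contact_force: [-0.3, 0.1, -0.1]
gripper_width: 0.228
```

>>> {"api": "send_rows", "payload": {
  "motion": [
    [[0, 0, 0.05], [0, 0, 0]],
    [[0, 0, 0], [0, 0, 0]]
  ]
}}

```text
clock: 8.35
tool_pos: [0.4912, -0.0744, 0.1181]
tcp_rot: [[-0.001, -1.0, -0.0], [-1.0, 0.001, 0.0], [-0.0, 0.0, -1.0]]
contact_force: [0.4, -1.2, -0.1]
gripper_width: 0.221
```

>>> {"api": "send_rows", "payload": {
  "motion": [
    [[0, 0, 0.05], [0, 0, 0]],
    [[0, 0, 0], [0, 0, 0]]
  ]
}}

```text
clock: 8.55
tool_pos: [0.4913, -0.0744, 0.1176]
tcp_rot: [[-0.001, -1.0, -0.0], [-1.0, 0.001, 0.0], [-0.0, 0.0, -1.0]]
contact_force: [-0.7, -0.3, -1.0]
gripper_width: 0.218
```

>>> {"api": "send_rows", "payload": {
  "motion": [
    [[0, 0, 0.05], [0, 0, 0]],
    [[0, 0, 0.05], [0, 0, 0]],
    [[0, 0, 0], [0, 0, 0]]
  ]
}}

```text
clock: 8.85
tool_pos: [0.4913, -0.0744, 0.1166]
tcp_rot: [[-0.001, -1.0, -0.0], [-1.0, 0.001, 0.0], [-0.0, 0.0, -1.0]]
contact_force: [-1.0, 0.4, -0.4]
gripper_width: 0.219
```

>>> {"api": "send_rows", "payload": {
  "motion": [
    [[0, 0, 0.05], [0, 0, 0]],
    [[0, 0, 0.05], [0, 0, 0]],
    [[0, 0, 0], [0, 0, 0]]
  ]
}}

```text
clock: 9.15
tool_pos: [0.4912, -0.0744, 0.1156]
tcp_rot: [[-0.001, -1.0, -0.0], [-1.0, 0.001, 0.0], [-0.0, 0.0, -1.0]]
contact_force: [-0.1, -0.8, -0.6]
gripper_width: 0.222
```

>>> {"api": "send_rows", "payload": {
  "motion": [
    [[0, 0, 0.05], [0, 0, 0]],
    [[0, 0, 0.05], [0, 0, 0]],
    [[0, 0, 0], [0, 0, 0]]
  ]
}}

```text
clock: 9.45
tool_pos: [0.4912, -0.0744, 0.1146]
tcp_rot: [[-0.001, -1.0, -0.0], [-1.0, 0.001, 0.0], [-0.0, 0.0, -1.0]]
contact_force: [-0.0, 0.3, -0.4]
gripper_width: 0.224
```

```bash
python3 - <<'E'
from h import *
s=state();print(s["clock"],s["tool_pos"],s["contact_force"],s["torque"])
c=read_camera("scene");im=c["color"]
a=cv2.resize(im[170:230,270:330,::-1],None,fx=9,fy=9,interpolation=cv2.INTER_CUBIC)
cv2.imwrite("pics/s4z.png",a)
E
```

```text
9.45 [ 0.49119936 -0.07437793  0.11459177] [-0.04655057  0.33675002 -0.3879496 ] [ 0.08085201  0.01425683 -0.02934659]
```

View pics/s4z.png

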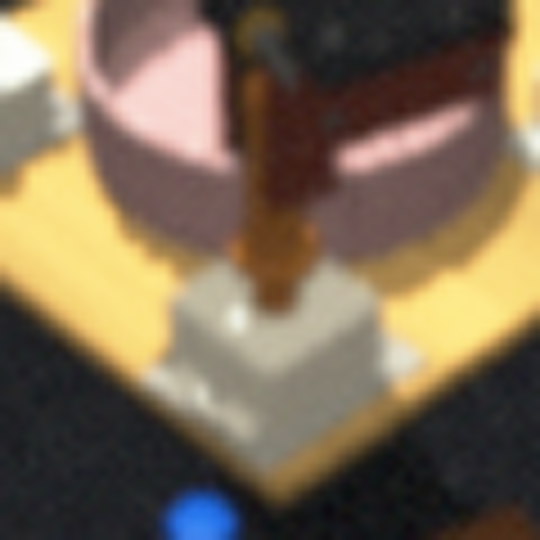

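>>> {"api": "send_rows", "payload": {
  "motion": [
    [[0, 0, 0.1], [0, 0, 0]],
    [[0, 0, 0.1], [0, 0, 0]],
    [[0, 0, 0.1], [0, 0, 0]],
    [[0, 0, 0], [0, 0, 0]]
  ]
}}

```text
clock: 9.9
tool_pos: [0.4911, -0.0744, 0.1115]
tcp_rot: [[-0.001, -1.0, -0.0], [-1.0, 0.001, 0.0], [-0.0, 0.0, -1.0]]
contact_force: [0.4, -0.1, -0.7]
gripper_width: 0.224
```

>>> {"api": "send_rows", "payload": {
  "motion": [
    [[0, 0, 0.1], [0, 0, 0]],
    [[0, 0, 0.1], [0, 0, 0]],
    [[0, 0, 0.1], [0, 0, 0]],
    [[0, 0, 0], [0, 0, 0]]
  ]
}}

```text
clock: 10.3
tool_pos: [0.4912, -0.0744, 0.1085]
tcp_rot: [[-0.001, -1.0, -0.0], [-1.0, 0.001, 0.0], [-0.0, 0.0, -1.0]]
contact_force: [-0.0, 0.8, -0.9]
gripper_width: 0.221
```

>>> {"api": "send_rows", "payload": {
  "motion": [
    [[0, 0, 0.1], [0, 0, 0]],
    [[0, 0, 0.1], [0, 0, 0]],
    [[0, 0, 0.1], [0, 0, 0]],
    [[0, 0, 0], [0, 0, 0]]
  ]
}}

```text
clock: 10.7
tool_pos: [0.4912, -0.0744, 0.1055]
tcp_rot: [[-0.001, -1.0, -0.0], [-1.0, 0.001, 0.0], [-0.0, 0.0, -1.0]]
contact_force: [-0.5, 0.7, -1.1]
gripper_width: 0.222
```

The foot went straight into the hole. Now the pad.

>>> {"api": "send_rows", "payload": {
  "motion": [
    [[0, 0, 0.1], [0, 0, 0]],
    [[0, 0, 0.1], [0, 0, 0]],
    [[0, 0, 0.05], [0, 0, 0]],
    [[0, 0, 0], [0, 0, 0]]
  ]
}}

```text
clock: 11.1
tool_pos: [0.4912, -0.0744, 0.1031]
tcp_rot: [[-0.001, -1.0, -0.0], [-1.0, 0.001, 0.0], [-0.0, 0.0, -1.0]]
contact_force: [0.4, -0.2, 0.6]
gripper_width: 0.223
```

>>> {"api": "send_rows", "payload": {
  "motion": [
    [[0, 0, 0.05], [0, 0, 0]],
    [[0, 0, 0.05], [0, 0, 0]],
    [[0, 0, 0.05], [0, 0, 0]],
    [[0, 0, 0], [0, 0, 0]]
  ]
}}

```text
clock: 11.5
tool_pos: [0.4914, -0.0744, 0.1022]
tcp_rot: [[-0.001, -1.0, 0.0], [-1.0, 0.001, 0.0], [-0.0, -0.0, -1.0]]
contact_force: [-1.3, 0.5, 6.2]
gripper_width: 0.226
```

>>> {"api": "send_rows", "payload": {
  "motion": [
    [[0, 0, 0.05], [0, 0, 0]],
    [[0, 0, 0.05], [0, 0, 0]],
    [[0, 0, 0.05], [0, 0, 0]],
    [[0, 0, 0], [0, 0, 0]]
  ]
}}

```text
clock: 11.9
tool_pos: [0.4915, -0.0744, 0.1008]
tcp_rot: [[-0.001, -1.0, 0.001], [-1.0, 0.001, -0.0], [0.0, -0.001, -1.0]]
contact_force: [-1.0, 0.7, 5.9]
gripper_width: 0.218
```

>>> {"api": "send_rows", "payload": {
  "motion": [
    [[0, 0, 0.05], [0, 0, 0]],
    [[0, 0, 0.05], [0, 0, 0]],
    [[0, 0, 0.05], [0, 0, 0]],
    [[0, 0, 0.05], [0, 0, 0]],
    [[0, 0, 0], [0, 0, 0]]
  ]
}}

```text
clock: 12.4
tool_pos: [0.4915, -0.0744, 0.0988]
tcp_rot: [[-0.001, -1.0, 0.001], [-1.0, 0.001, -0.0], [0.0, -0.001, -1.0]]
contact_force: [-1.0, 1.2, 5.8]
gripper_width: 0.222
```

>>> {"api": "send_rows", "payload": {
  "motion": [
    [[0, 0, 0.05], [0, 0, 0]],
    [[0, 0, 0.05], [0, 0, 0]],
    [[0, 0, 0.05], [0, 0, 0]],
    [[0, 0, 0], [0, 0, 0]]
  ]
}}

```text
clock: 12.8
tool_pos: [0.4914, -0.0744, 0.0973]
tcp_rot: [[-0.001, -1.0, 0.0], [-1.0, 0.001, -0.0], [0.0, -0.0, -1.0]]
contact_force: [-1.7, 1.2, 7.0]
gripper_width: 0.225
```

>>> {"api": "send_rows", "payload": {
  "motion": [
    [[0, 0, 0.05], [0, 0, 0]],
    [[0, 0, 0.03], [0, 0, 0]],
    [[0, 0, 0], [0, 0, 0]]
  ]
}}

```text
clock: 13.1
tool_pos: [0.4915, -0.0744, 0.0965]
tcp_rot: [[-0.001, -1.0, 0.001], [-1.0, 0.001, -0.0], [0.0, -0.001, -1.0]]
contact_force: [-2.3, 0.7, 5.8]
gripper_width: 0.22
```

>>> {"api": "send_rows", "payload": {
  "motion": [
    [[0, 0, 0.03], [0, 0, 0]],
    [[0, 0, 0.03], [0, 0, 0]],
    [[0, 0, 0], [0, 0, 0]]
  ]
}}

```text
clock: 13.4
tool_pos: [0.4915, -0.0744, 0.0959]
tcp_rot: [[-0.001, -1.0, 0.001], [-1.0, 0.001, -0.0], [0.0, -0.001, -1.0]]
contact_force: [-1.4, 0.7, 7.7]
gripper_width: 0.226
```

>>> {"api": "send_rows", "payload": {
  "motion": [
    [[0, 0, 0.02], [0, 0, 0]],
    [[0, 0, 0], [0, 0, 0]]
  ]
}}

```text
clock: 13.6
tool_pos: [0.4915, -0.0744, 0.0957]
tcp_rot: [[-0.001, -1.0, 0.001], [-1.0, 0.001, -0.0], [0.0, -0.001, -1.0]]
contact_force: [-1.4, -0.1, 7.1]
gripper_width: 0.225
```

>>> {"api": "send_rows", "payload": {
  "motion": [
    [[0, 0, 0.02], [0, 0, 0]],
    [[0, 0, 0], [0, 0, 0]]
  ]
}}

```text
clock: 13.8
tool_pos: [0.4915, -0.0744, 0.0957]
tcp_rot: [[-0.001, -1.0, 0.001], [-1.0, 0.001, -0.0], [0.0, -0.001, -1.0]]
contact_force: [-2.1, 0.2, 8.9]
gripper_width: 0.221
```

>>> {"api": "send_rows", "payload": {
  "motion": [
    [[0, 0, 0.03], [0, 0, 0]],
    [[0, 0, 0], [0, 0, 0]]
  ]
}}

```text
clock: 14.0
tool_pos: [0.4915, -0.0744, 0.0957]
tcp_rot: [[-0.001, -1.0, 0.001], [-1.0, 0.001, -0.0], [0.0, -0.001, -1.0]]
contact_force: [-2.7, 0.1, 12.6]
gripper_width: 0.222
```

>>> {"api": "send_rows", "payload": {
  "motion": [
    [[0, 0, 0.03], [0, 0, 0]],
    [[0, 0, 0], [0, 0, 0]]
  ]
}}

```text
clock: 14.2
tool_pos: [0.4915, -0.0744, 0.0957]
tcp_rot: [[-0.001, -1.0, 0.001], [-1.0, 0.001, -0.0], [0.0, -0.001, -1.0]]
contact_force: [-4.5, 1.6, 15.4]
gripper_width: 0.224
```

>>> {"api": "send_rows", "payload": {
  "motion": [
    [[0, 0, -0.06], [0, 0, 0]],
    [[0, 0, 0], [0, 0, 0]]
  ]
}}

```text
clock: 14.4
tool_pos: [0.4915, -0.0744, 0.0957]
tcp_rot: [[-0.001, -1.0, 0.001], [-1.0, 0.001, -0.0], [0.0, -0.001, -1.0]]
contact_force: [-2.0, 0.1, 9.9]
gripper_width: 0.223
```

>>> {"api": "send_rows", "payload": {
  "motion": [
    [[0, 0, 0], [0, 0, 0]],
    [[0, 0, 0], [0, 0, 0]],
    [[0, 0, 0], [0, 0, 0]],
    [[0, 0, 0], [0, 0, 0]],
    [[0, 0, 0], [0, 0, 0]],
    [[0, 0, 0], [0, 0, 0]]
  ],
  "claw": 60
}}

```text
clock: 15.0
tool_pos: [0.4912, -0.0744, 0.0948]
tcp_rot: [[-0.001, -1.0, -0.0], [-1.0, 0.001, 0.0], [-0.0, 0.0, -1.0]]
contact_force: [-1.0, 0.2, -0.3]
gripper_width: 0.599
```

>>> {"api": "send_rows", "payload": {
  "motion": [
    [[0, 0, -1], [0, 0, 0]],
    [[0, 0, -2], [0, 0, 0]],
    [[0, 0, -3], [0, 0, 0]],
    [[0, 0, -3], [0, 0, 0]],
    [[0, 0, -3], [0, 0, 0]],
    [[3, 0, -3], [0, 0, 0]],
    [[4, 0, 0], [0, 0, 0]],
    [[4, 0, 0], [0, 0, 0]],
    [[4, 0, 0], [0, 0, 0]],
    [[0, 0, 0], [0, 0, 0]],
    [[0, 0, 0], [0, 0, 0]]
  ]
}}

```text
clock: 16.1
tool_pos: [0.4908, -0.2248, 0.2452]
tcp_rot: [[-0.003, -1.0, 0.0], [-1.0, 0.003, 0.001], [-0.001, -0.0, -1.0]]
contact_force: [-0.5, 0.1, 0.1]
gripper_width: 0.599
```

```bash
python3 - <<'E'
from h import *
s=state();print(s["clock"],s["tool_pos"],s["contact_force"])
c=read_camera("scene");im=c["color"]
a=cv2.resize(im[140:240,240:360,::-1],None,fx=6,fy=6,interpolation=cv2.INTER_CUBIC)
def mk(p):
    q=(proj(c,p)-[240,140]+.5)*6;cv2.circle(a,tuple(int(x) for x in q),2,(0,255,0),-1)
for t in np.linspace(0,6.28,20): mk((.4912+.01*np.cos(t),-.0744+.01*np.sin(t),.120))
cv2.imwrite("pics/s5z.png",a)
c=read_camera("top");cv2.imwrite("pics/t5z.png",cv2.resize(c["color"][110:260,210:450,::-1],None,fx=3.3,fy=3.3))
E
```

```text
16.1 [ 0.49080012 -0.22481781  0.24521759] [-0.49778725  0.07100504  0.06189546]
```

View pics/s5z.png

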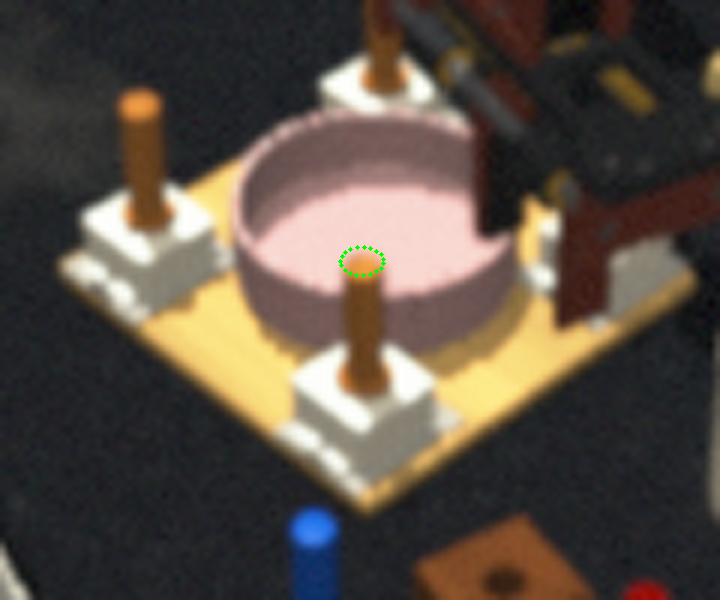

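View pics/t5z.png

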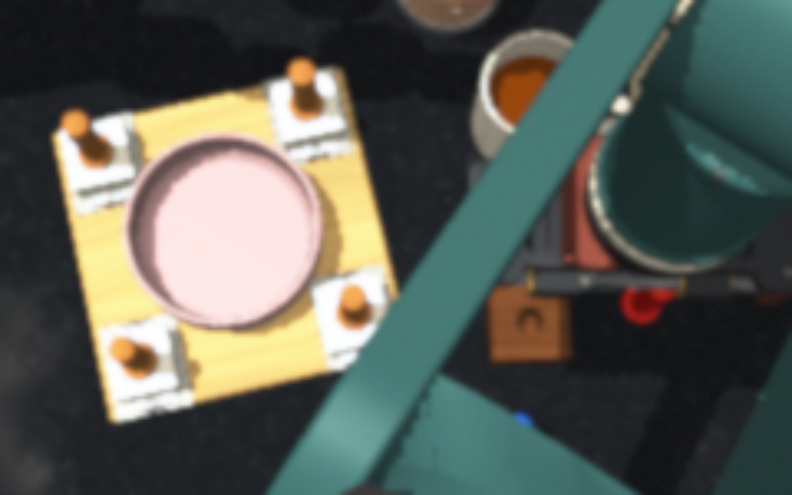

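The peg stands upright in the shoe at (300,190) in the scene view. Its collar is seated like the other three, the bowl and other objects look undisturbed, and the gripper is clear. I'm handing in the job.

```bash
python3 -c "
from bench import *
print(sign_off())"
```

```text
the job is handed in; nothing more can be done
None
```

The spare peg is pressed home in the empty shoe and let go. I handed the job in after about 16 s; the sign-off reports no verdict.

- **Grasp and entry:** I found the peg and the shoe's hole with both cameras and drew the peg out of the stand. Its foot entered the hole on the first descent, so no sliding search was needed.
- **Pressing:** The pad met the foot where expected and gave at about 6–8 N. The tool then stopped hard at a height of 0.0957 m; about 0.096 m was expected with the peg home. The highest push I read was 15.4 N. I eased off before opening the gripper and backing away.
- **Last checks:** Both pictures show the peg upright with its collar on the shoe, at the same height as the other pegs. The bowl looks unmoved, as does what shows of the mug. I did not check the lemon and garlic in the last pictures; the arm stayed well clear of them. The wrist force read about zero with the gripper clear.
- **Disagreement:** The two cameras put the hole 1–3 mm apart. I aimed between the two, and the foot went in cleanly.

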